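Seat a flywheel bushing on the bench press

ROBOT

A 7-joint arm with a two-finger parallel gripper is mounted at the origin on the work surface. World frame = base frame: x ahead of the robot, y to its left, z up, the work surface at z = 0. Lengths are in m, angles in rad, forces in N, time in s.
With the tool pointing down it reaches from about 0.4 to 0.85 m from the base axis. Payload 4.5 kg.
Tool frame: the origin (TCP) lies midway between the tips of the shut fingers; the grasp point (between the pads) lies 19 mm behind it (bot.grip_depth is the z of the grasp point in the tool frame, in m); z points along the fingers, y is the direction in which the jaws open and shut (so a half turn about z gives the same grasp; the last joint's range is limited). The gripper opens to 88 mm and grips with 3 to 60 N. Pads are 18 mm wide; open, the fingers measure 123 mm over their backs; the gripper's body (75 mm by 187 mm) begins 45 mm behind the grasp point.
Start: joints at [-1.184, 0.689, -0.195, 1.565, 0.157, 0.902, -0.215], TCP at [0.216, 0.587, 0.239] pointing down, gripper open.
Joint ranges: [-3.01, 3.01], [-0.46, 2.08], [-1.47, 1.51], [0.13, 2.56], [-1, 4.14], [0.04, 2.09], [-2.66, 2.66]. Speed limits (rad/s): [2.57, 2.57, 3.14, 3.14, 3.14, 3.14, 3.14].

INTERFACE

Orientations are given as a unit quaternion [w, x, y, z].
In Python, from workcell import read_state, read_camera, camera_model, job, bot gives the robot as it stands. The module is installed in compiled form; this text tells all that it offers.
- The arm moves only by the shell command python3 -m inch 'ROWS'. ROWS is a JSON object of lists of equal length, an entry for each row: "fingers": the gripper command: -1 is shut, 1 is fully open, values between are in proportion; "dp": the shift along the tool's x, y, z normalised to -1 to 1, where 1 is 0.25 m, a list of three; "dr": the turn, a rotation vector about the tool's x, y, z normalised to -1 to 1, where 1 is 360 degrees, a list of three. A call has exactly 8 rows; each row is the pose to reach, as a shift and turn from the pose commanded when the call began, along the tool's axes at that moment, turning the shorter way round; what a row does not reach only later rows make up. A row lasts 1/10 s, in which the tool goes at most 50 mm and 8.59 degrees, less where a joint would pass 70% of its speed; a pose out of reach is approached as far as the arm can. A call with a number of a shift or a turn outside -1 to 1 is refused whole. A call with a gripper value outside its range is refused whole. The fingers move at their own pace and stop on an object; the grip force is fixed at half the most. Time passes only in rows, so rows that repeat a pose let the fingers close, or fill a call up. It gives the time, the measured TCP pose, the force and the opening at its end, in the units of the state.
- read_state(): the state, without advancing time (a new reading comes with each control period).
- read_camera(name): name is "scene" or "top" or "wrist"; returns (picture, depth): 384x512x3 uint8, blue, green, red; 384x512 float32, m along the optical axis (not along the pixel's ray), 0 where there is no reading.
- camera_model(name): a dict with "fovy" (degrees; the focal length in pixels is half the picture's height over the tangent of half this angle, whatever the lens; pixels are square), "cx", "cy" (the principal point, pixels), "world_from_camera" (4x4, takes a point from camera to world coordinates); the wrist camera has in their place "hand_eye" (4x4, takes a point from camera to tool coordinates, whose origin is the TCP and whose axes are the flange's). Camera axes: x right, y down, z forward; pixel columns grow to the right and rows downward; lengths in m; the calibration is good to about 2 mm. A picture is of the moment at which its call begins: read the wrist's pose just before it. camera_model takes no time and is no camera call.
- job.finish_job(): hands the job in, once; it reports no verdict.
The state is a dict: "t": time; "joint_pos": joint angles; "qd": joint speeds; "joint_efforts": joint torques, N m; "eef_pos": TCP position; "eef_rot": TCP orientation; "ft_force": force on the tool from outside, world axes, zero at the start; "ft_torque": the same for the moment, N m; "width": finger opening in m.
Only numpy, scipy, OpenCV 4.12 (cv2) and the standard library are available. Lean on these libraries where they do the work, as an engineer would, in place of code of your own. Each camera call takes 0.05 s, during which the arm holds its last target. There are 200 camera calls.

TASK

Two small lever presses stand on the model-engine bench; one has a brass flywheel on its anvil, with a steel bushing standing proud in the hub. On that press, pull the safety bolt fully out sideways by its upright tab, then push the press lever all the way down to its stop so that the bushing is pressed home. Leave the bolt out and the lever down, and let go.

Things in the scene. Friction and masses are not known exactly. Their poses are not given: they have to be found in the camera images.
- catch_tab (a point): Grip point on the upright flat steel tab of the safety bolt (flywheel press, on its left seen from the robot). Tab 10 mm thick along the bolt (y), 26 mm wide (x); top 22 mm above this point, bolt axis (12 mm dia.) 37 mm below. y points outward along the bolt, the way it is pulled; z up. About 50 mm clear between tab and press with the bolt in; clear outward.
- press_catch (a joint): Travel of the safety bolt in m: 0 fully in, 0.035 fully out (end stop). Starts within 5 mm of fully in. It blocks the lever up to about 0.017. Friction about 2 N; it stays where it is left.
- lever_pad (a point): Centre of the top face of the black hand pad (40 mm along the lever, 42 wide, 16 thick) at the end of the flywheel press's lever; turns with it. x along the lever to its hinge, y along the hinge axis (level), z out of the pad's top. Hinge 135 mm along +x and 12 mm along -z, 170 mm above the table. Starts sloping up towards the robot; ends level, pad top 182 mm above the table. Push: 4 to 8 N.
- press_lever (a joint): Lever angle in rad: 0 fully raised (40 degrees above level), 0.70 fully down (level, end stop). Starts between 0 and 0.03. The safety bolt blocks it at about 0.1 until drawn. It stays where it is left and lowers the ram on to the bushing.

How it is judged:
By the outcome, as a careful person would: the job done as asked, in the order asked, and still so for the second after the job is handed in, with the robot touching nothing.
It also fails if it takes over 46 s, if anything falls off the work surface, if the arm or the gripper's body presses on something with over 40 N, if the wrist force passes 120 N, or if a joint passes its speed limit or range.

## Working session

There is one attempt and no reset: what is moved stays moved. The work goes in short steps, Python scripts to look and compute and a shell command to move; the robot and the scene stay as the last step left them, time stands still between calls to the robot, and variables do not carry over. Pictures are saved under pics/ and viewed, about 8 in all and at most 12, crops included, and the job is handed in when it is done.

```bash
mkdir -p pics; cat > h.py <<'E'
import numpy as np, cv2
from scipy.spatial.transform import Rotation as R
from workcell import read_state, read_camera, camera_model, job, bot
def Twt(s):
    T=np.eye(4); q=s["eef_rot"]; T[:3,:3]=R.from_quat([q[1],q[2],q[3],q[0]]).as_matrix(); T[:3,3]=s["eef_pos"]; return T
def look(name):
    s=read_state(); im,d=read_camera(name); m=camera_model(name)
    T=m["world_from_camera"] if name!="wrist" else Twt(s)@np.array(m["hand_eye"])
    f=192/np.tan(np.radians(m["fovy"])/2)
    v,u=np.mgrid[:384,:512]
    P=np.stack([(u-m["cx"])/f*d,(v-m["cy"])/f*d,d],-1)@np.array(T)[:3,:3].T+np.array(T)[:3,3]
    P[d==0]=np.nan
    return im,d,P
E
python3 - <<'E'
from h import *
s=read_state(); print(s["t"],s["eef_pos"],s["eef_rot"],s["width"],bot.grip_depth)
print(Twt(s)[:3,:3].round(3))
a=[]
for n in("scene","top"):
    im,d,P=look(n); np.savez(f"{n}.npz",im=im,P=P); a.append(im); print(n,camera_model(n))
cv2.imwrite("pics/1.png",a[0]); cv2.imwrite("pics/2.png",a[1])
E
```

```text
0.0 [0.21578086 0.58590074 0.23790449] [-1.01830318e-04  1.75446337e-01  9.84488560e-01 -9.21179800e-04] 0.08811521809585936 -0.0187
[[-0.938  0.345 -0.001]
 [ 0.345  0.938 -0.002]
 [-0.    -0.002 -1.   ]]
scene {'fovy': 52.878610539939984, 'cx': 249.12885223036088, 'cy': 190.98803680018213, 'world_from_camera': array([[-0.21308   ,  0.54919768, -0.80807105,  1.14554825],
       [ 0.97695447,  0.13036664, -0.16901039,  0.14202823],
       [ 0.0125254 , -0.82546136, -0.56431965,  0.65641046],
       [ 0.        ,  0.        ,  0.        ,  1.        ]])}
top {'fovy': 54.993319344905736, 'cx': 258.3109855063295, 'cy': 194.06542889513656, 'world_from_camera': array([[ 0.0074086 , -0.99561121,  0.09329221,  0.48044803],
       [-0.9999706 , -0.00756064, -0.00127636,  0.02488336],
       [ 0.00197611, -0.09328001, -0.99563795,  0.99032593],
       [ 0.        ,  0.        ,  0.        ,  1.        ]])}
```

View pics/1.png

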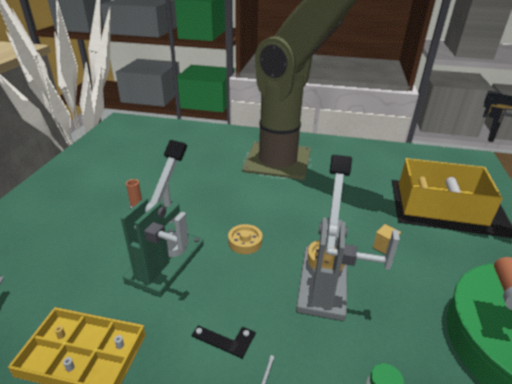

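View pics/2.png

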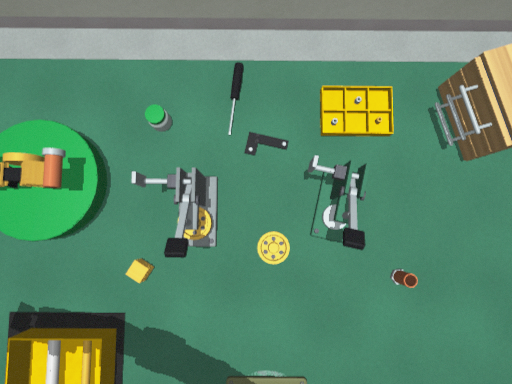

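Scene view: the grey press (about 325,260) carries the brass flywheel. Its tab is at about (392,250) and its pad at about (340,165). The green press on the other side is not the target. Top view: tab at (137,178), pad at (176,247). Next I'll measure these points.

```bash
python3 - <<'E'
from h import *
D=np.load("top.npz"); P=D["P"];im=D["im"]
def pr(r0,r1,c0,c1,zmin,nm):
    Q=P[r0:r1,c0:c1].reshape(-1,3); Q=Q[Q[:,2]>zmin]; 
    print(nm,len(Q),Q.mean(0).round(4),Q.min(0).round(4),Q.max(0).round(4)); return Q
q=pr(165,190,125,147,.09,"tab")
zt=np.percentile(q[:,2],90); t=q[q[:,2]>zt-.008]; print("tabtop",zt,t.mean(0),len(t),cv2.minAreaRect((t[:,:2]*1000).astype(np.float32)))
q=pr(236,260,160,192,.2,"pad")
print(cv2.minAreaRect((q[:,:2]*1000).astype(np.float32)))
c=q-q.mean(0); w,v=np.linalg.eigh(c.T@c); print(w,v.round(3))
q=pr(172,190,146,166,.05,"bolt"); print(np.polyfit(q[:,1],q[:,0],1))
print("base z", np.nanmedian(P[300:350,300:350,2]))
# scene
D=np.load("scene.npz"); P=D["P"]
q=pr(228,272,382,400,.05,"tab scene"); t=q[q[:,2]>.1];print(t.mean(0),np.percentile(t,[5,50,95],axis=0).round(4))
q=pr(150,180,325,355,.2,"pad scene")
big=cv2.resize(im[120:280,110:250],None,fx=4,fy=4,interpolation=cv2.INTER_CUBIC); cv2.imwrite("pics/3.png",big)
E
```

```text
tab 186 [0.5853 0.2849 0.1915] [0.5734 0.2783 0.1432] [0.5993 0.2935 0.22  ]
tabtop 0.21779667105415118 [0.58611335 0.28698319 0.21650658] 66 ((586.19775390625, 288.005126953125), (10.55091381072998, 24.170095443725586), 88.01642608642578)
pad 455 [0.4436 0.1824 0.2668] [0.4246 0.1627 0.2307] [0.4646 0.2049 0.2798]
((444.6051940917969, 183.8028564453125), (39.97611618041992, 42.12646484375), 0.12497575581073761)
[0.00505081 0.0652296  0.08418036] [[ 0.595 -0.081  0.8  ]
 [-0.039 -0.997 -0.072]
 [ 0.803  0.011 -0.596]]
bolt 101 [0.5866 0.2577 0.1587] [0.5816 0.2357 0.1452] [0.5973 0.2835 0.1626]
[0.02260346 0.58073229]
base z 0.000707994530670164
tab scene 447 [0.5462 0.2941 0.1574] [0.3553 0.2761 0.0501] [0.6012 0.3515 0.2197]
[0.59320153 0.28606175 0.18621041] [[0.5783 0.2805 0.1499]
 [0.5974 0.2853 0.1873]
 [0.6001 0.2921 0.218 ]]
pad scene 452 [0.4492 0.1838 0.2625] [0.4299 0.163  0.2407] [0.4717 0.2049 0.2784]
```

View pics/3.png

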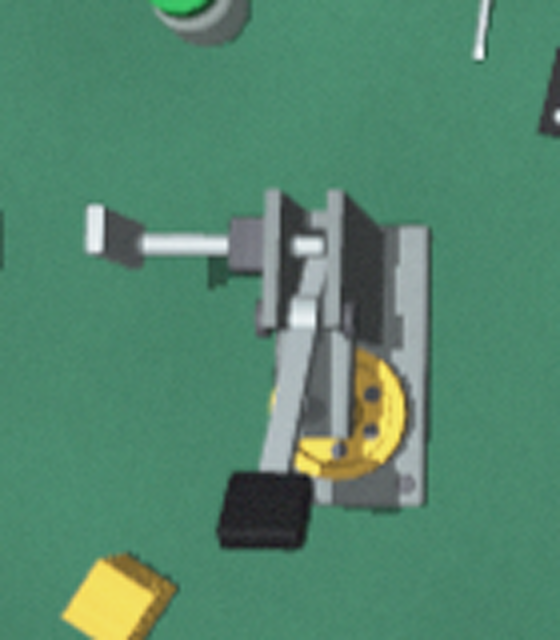

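The crop matches: tab top at about (95,228), housing edge at about (232,245), pad at about (265,510), with the press close to square to the world axes. Next I'll check clearances.

```bash
python3 - <<'E'
from h import *
for n in("top","scene"):
    P=np.load(n+".npz")["P"].reshape(-1,3)
    for y0,y1 in((.12,.15),(.15,.18),(.18,.21),(.21,.225),(.225,.24),(.24,.26),(.26,.277)):
        Q=P[(P[:,0]>.53)&(P[:,0]<.64)&(P[:,1]>y0)&(P[:,1]<y1)]
        print(n,y0,y1,Q[:,2].max().round(3),Q[Q[:,2].argmax()].round(3))
P=np.load("top.npz")["P"].reshape(-1,3)
Q=P[(P[:,0]>.2)&(P[:,0]<.7)&(P[:,1]>.25)&(P[:,1]<.5)&(P[:,2]>.1)&((P[:,0]<.55)|(P[:,1]>.31))]; print("path max",Q.max(0) if len(Q) else None)
s=read_state(); T=Twt(s)
for p in([.586,.287,.29],[.586,.287,.179]): print((T[:3,:3].T@(np.array(p)-T[:3,3])/.25).round(3))
E
```

```text
top 0.12 0.15 0.026 [0.562 0.148 0.026]
top 0.15 0.18 0.194 [0.567 0.164 0.194]
top 0.18 0.21 0.193 [0.593 0.197 0.193]
top 0.21 0.225 0.173 [0.533 0.211 0.173]
top 0.225 0.24 0.169 [0.579 0.226 0.169]
top 0.24 0.26 0.162 [0.588 0.246 0.162]
top 0.26 0.277 0.163 [0.583 0.276 0.163]
scene 0.12 0.15 0.027 [0.531 0.138 0.027]
scene 0.15 0.18 0.193 [0.553 0.169 0.193]
scene 0.18 0.21 0.193 [0.559 0.197 0.193]
scene 0.21 0.225 0.179 [0.551 0.21  0.179]
scene 0.225 0.24 0.167 [0.574 0.229 0.167]
scene 0.24 0.26 0.162 [0.587 0.253 0.162]
scene 0.26 0.277 0.162 [0.588 0.263 0.162]
path max [0.65382849 0.4996783  0.19585814]
[-1.803 -0.611 -0.207]
[-1.803 -0.61   0.237]
```

```bash
python3 -m inch '{"fingers":[0,0,0,0,0,0,0,0],"dp":[[0,0,-0.2],[-0.2,-0.06,-0.2],[-0.4,-0.12,-0.2],[-0.6,-0.2,-0.2],[-0.8,-0.27,-0.2],[-1,-0.33,-0.2],[-1,-0.33,-0.2],[-1,-0.33,-0.2]],"dr":[[0,0,0],[0,0,-0.02],[0,0,-0.04],[0,0,-0.053],[0,0,-0.053],[0,0,-0.053],[0,0,-0.053],[0,0,-0.053]]}'
python3 - <<'E'
from h import *
s=read_state(); T=Twt(s); print(T.round(4),s["width"])
for p in([.586,.287,.26],[.586,.287,.179]): print((T[:3,:3].T@(np.array(p)-T[:3,3])/.25).round(3))
E
```

```text
t: 0.9
eef_pos: [0.4246, 0.4201, 0.2882]
eef_rot: [0.0, 0.013, 1.0, -0.001]
ft_force: [-1.3, 0.4, 0.2]
width: 0.044
[[-9.997e-01  2.580e-02  6.000e-04  4.246e-01]
 [ 2.580e-02  9.997e-01 -1.800e-03  4.201e-01]
 [-6.000e-04 -1.800e-03 -1.000e+00  2.882e-01]
 [ 0.000e+00  0.000e+00  0.000e+00  1.000e+00]] 0.043994117760018915
[-0.659 -0.515  0.114]
[-0.659 -0.515  0.438]
```

```bash
python3 -m inch '{"fingers":[0,0,0,0,0,0,0,0],"dp":[[-0.15,-0.12,0.05],[-0.3,-0.24,0.1],[-0.45,-0.36,0.114],[-0.659,-0.515,0.114],[-0.659,-0.515,0.114],[-0.659,-0.515,0.114],[-0.659,-0.515,0.114],[-0.659,-0.515,0.114]],"dr":[[0,0,0],[0,0,0],[0,0,0],[0,0,0],[0,0,0],[0,0,0],[0,0,0],[0,0,0]]}'
python3 - <<'E'
from h import *
s=read_state(); T=Twt(s); print(T.round(4))
im,d,P=look("wrist")
m=(P[...,2]>.205)&(P[...,2]<.23)&(abs(P[...,0]-.586)<.04)&(abs(P[...,1]-.287)<.02)
Q=P[m]; print(len(Q), Q.mean(0) if len(Q) else 0, Q.min(0),Q.max(0), cv2.minAreaRect((Q[:,:2]*1000).astype(np.float32)))
cv2.imwrite("pics/4.png",im)
E
```

```text
t: 1.7
eef_pos: [0.5815, 0.2943, 0.2604]
eef_rot: [-0.001, 0.007, 1.0, 0.001]
ft_force: [0.2, -0.4, 1.1]
width: 0.0439
[[-0.9999  0.0144 -0.0017  0.5815]
 [ 0.0144  0.9999  0.0021  0.2943]
 [ 0.0017  0.0021 -1.      0.2604]
 [ 0.      0.      0.      1.    ]]
508 [0.58551582 0.28936008 0.21618884] [0.57430955 0.28422852 0.20522972] [0.59984267 0.29421193 0.21924131] ((587.0870971679688, 289.2203369140625), (25.532323837280273, 9.819357872009277), 1.094495177268982)
```

View pics/4.png

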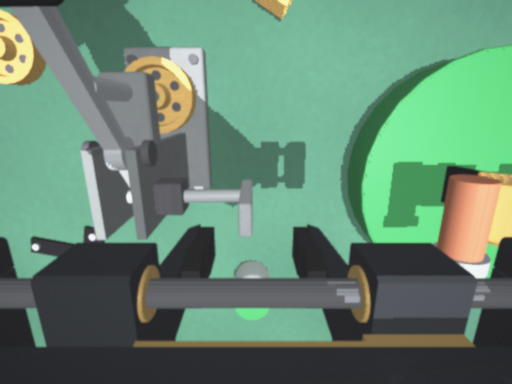

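The wrist view shows the tab top at about (245,187), between the fingers in column. It measures (0.587, 0.289), top z 0.218.

```bash
python3 -m inch '{"fingers":[0,0,0,0,0,0,0,0],"dp":[[0,0,0],[0,0,0],[0,0,0],[0,0,0],[0,0,0],[0,0,0],[0,0,0],[0,0,0]],"dr":[[0,0,0],[0,0,0],[0,0,0],[0,0,0],[0,0,0],[0,0,0],[0,0,0],[0,0,0]]}'
```

```text
t: 2.55
eef_pos: [0.5842, 0.2907, 0.2602]
eef_rot: [-0.0, 0.01, 1.0, 0.0]
ft_force: [0.3, -0.8, 0.3]
width: 0.0445
```

```bash
python3 -m inch '{"fingers":[0,0,0,0,0,0,0,0],"dp":[[-0.012,-0.006,0],[-0.012,-0.006,0.06],[-0.012,-0.006,0.12],[-0.012,-0.006,0.18],[-0.012,-0.006,0.24],[-0.012,-0.006,0.3],[-0.012,-0.006,0.328],[-0.012,-0.006,0.328]],"dr":[[0,0,0],[0,0,0],[0,0,0],[0,0,0],[0,0,0],[0,0,0],[0,0,0],[0,0,0]]}'
python3 -m inch '{"fingers":[0,-0.3,-0.5,-0.7,-0.9,-1,-1,-1],"dp":[[0,0,0],[0,0,0],[0,0,0],[0,0,0],[0,0,0],[0,0,0],[0,0,0],[0,0,0]],"dr":[[0,0,0],[0,0,0],[0,0,0],[0,0,0],[0,0,0],[0,0,0],[0,0,0],[0,0,0]]}'
```

```text
t: 3.35
eef_pos: [0.5868, 0.2888, 0.1773]
eef_rot: [-0.001, 0.01, 1.0, -0.0]
ft_force: [0.1, 0.8, 0.4]
width: 0.0438
t: 4.15
eef_pos: [0.5873, 0.289, 0.1784]
eef_rot: [0.0, 0.01, 1.0, -0.0]
ft_force: [-0.1, -0.2, 1.9]
width: 0.0098
```

Gripped, with the fingers at 9.8 mm. Now I'll pull it outward.

```bash
python3 -m inch '{"fingers":[-1,-1,-1,-1,-1,-1,-1,-1],"dp":[[0,0.02,0],[0,0.04,0],[0,0.06,0],[0,0.08,0],[0,0.1,0],[0,0.12,0],[0,0.13,0],[0,0.13,0]],"dr":[[0,0,0],[0,0,0],[0,0,0],[0,0,0],[0,0,0],[0,0,0],[0,0,0],[0,0,0]]}'
```

```text
t: 4.95
eef_pos: [0.5875, 0.3185, 0.1782]
eef_rot: [-0.001, 0.011, 1.0, -0.003]
ft_force: [-3.9, -8.1, 9.4]
width: 0.0101
```

```bash
python3 -m inch '{"fingers":[-1,-1,-1,-1,-1,-1,-1,-1],"dp":[[0,0.006,0],[0,0.012,0],[0,0.018,0],[0,0.024,0],[0,0.024,0],[0,0.024,0],[0,0.024,0],[0,0.024,0]],"dr":[[0,0,0],[0,0,0],[0,0,0],[0,0,0],[0,0,0],[0,0,0],[0,0,0],[0,0,0]]}'
```

```text
t: 5.75
eef_pos: [0.5875, 0.3185, 0.178]
eef_rot: [-0.002, 0.012, 1.0, -0.008]
ft_force: [-6.4, -17.1, 15.1]
width: 0.01
```

At the end stop: the position is unchanged while the force rises to 17 N. I'll relax the pull, release, rise and look.

```bash
python3 -m inch '{"fingers":[-1,-1,-0.6,-0.3,0,0,0,0],"dp":[[0,-0.018,0],[0,-0.026,0],[0,-0.03,0],[0,-0.03,0],[0,-0.03,0],[0,-0.03,0],[0,-0.03,0],[0,-0.03,0]],"dr":[[0,0,0],[0,0,0],[0,0,0],[0,0,0],[0,0,0],[0,0,0],[0,0,0],[0,0,0]]}'
python3 -m inch '{"fingers":[0,0,0,0,0,0,0,0],"dp":[[0,0,-0.1],[0,0,-0.2],[0,0,-0.3],[0,0,-0.4],[0,0,-0.5],[0,0,-0.52],[0,0,-0.52],[0,0,-0.52]],"dr":[[0,0,0],[0,0,0],[0,0,0],[0,0,0],[0,0,0],[0,0,0],[0,0,0],[0,0,0]]}'
python3 - <<'E'
from h import *
s=read_state(); T=Twt(s); print(T.round(4))
im,d,P=look("wrist"); 
m=(P[...,2]>.205)&(P[...,2]<.23)&(abs(P[...,0]-.586)<.05)&(abs(P[...,1]-.31)<.045)
Q=P[m]; print("wrist tab",len(Q), cv2.minAreaRect((Q[:,:2]*1000).astype(np.float32)))
im,d,P=look("top")
np.savez("top2.npz",im=im,P=P)
m=(P[...,2]>.15)&(P[...,2]<.225)&(abs(P[...,0]-.586)<.02)&(abs(P[...,1]-.31)<.045);Q=P[m];print("top tab",len(Q),Q.mean(0) if len(Q) else 0)
m=(P[...,2]>.2)&(abs(P[...,0]-.4446)<.03)&(abs(P[...,1]-.184)<.03);Q=P[m];print("top pad",len(Q),Q.mean(0) if len(Q) else 0,Q.min(0),Q.max(0))
im2,_,_=look("scene"); cv2.imwrite("pics/5.png",im2)
E
```

```text
t: 6.55
eef_pos: [0.5878, 0.3204, 0.1781]
eef_rot: [-0.0, 0.01, 1.0, 0.0]
ft_force: [0.4, -0.6, -0.1]
width: 0.0442
t: 7.35
eef_pos: [0.5872, 0.3197, 0.3067]
eef_rot: [-0.001, 0.01, 1.0, -0.001]
ft_force: [-0.3, -0.3, -0.1]
width: 0.0443
[[-0.9998  0.0196 -0.002   0.5872]
 [ 0.0196  0.9998 -0.0014  0.3197]
 [ 0.002  -0.0015 -1.      0.3067]
 [ 0.      0.      0.      1.    ]]
wrist tab 336 ((587.2482299804688, 319.2989196777344), (8.946069717407227, 25.42181396484375), 88.74349975585938)
top tab 114 [0.58392492 0.29159456 0.16462484]
top pad 5243 [0.45123399 0.16626765 0.71379637] [0.41473799 0.15400191 0.22296536] [0.47459766 0.20468231 0.78767509]
```

View pics/5.png

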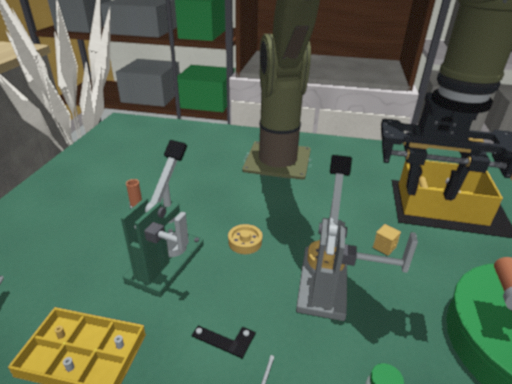

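The scene view shows the tab now at about (410,252), standing out from the press, with the gripper clear. The wrist measurement puts it 30 mm further out, against the stop. Next I'll move over the pad with the fingers shut.

```bash
python3 -m inch '{"fingers":[-1,-1,-1,-1,-1,-1,-1,-1],"dp":[[0.1,-0.1,-0.012],[0.2,-0.2,-0.012],[0.3,-0.3,-0.012],[0.4,-0.4,-0.012],[0.5,-0.5,-0.012],[0.549,-0.555,-0.012],[0.549,-0.555,-0.012],[0.549,-0.555,-0.012]],"dr":[[0,0,0],[0,0,0],[0,0,0],[0,0,0],[0,0,0],[0,0,0],[0,0,0],[0,0,0]]}'
python3 -m inch '{"fingers":[-1,-1,-1,-1,-1,-1,-1,-1],"dp":[[0,0,0],[0,0,0],[0,0,0],[0,0,0],[0,0,0],[0,0,0],[0,0,0],[0,0,0]],"dr":[[0,0,0],[0,0,0],[0,0,0],[0,0,0],[0,0,0],[0,0,0],[0,0,0],[0,0,0]]}'
python3 - <<'E'
from h import *
s=read_state(); T=Twt(s); print(T.round(4),s["width"])
im,d,P=look("wrist"); cv2.imwrite("pics/6.png",im)
m=(P[...,2]>.225)&(P[...,2]<.285)&(abs(P[...,0]-.445)<.035)&(abs(P[...,1]-.184)<.03)
Q=P[m]; print(len(Q), Q.min(0),Q.max(0),Q.mean(0),cv2.minAreaRect((Q[:,:2]*1000).astype(np.float32)))
E
```

```text
t: 8.3
eef_pos: [0.4483, 0.1845, 0.3112]
eef_rot: [0.0, 0.01, 1.0, 0.0]
ft_force: [0.5, 0.6, -0.8]
width: 0.0003
t: 9.1
eef_pos: [0.4479, 0.1842, 0.3112]
eef_rot: [0.0, 0.01, 1.0, 0.0]
ft_force: [0.3, -0.5, -0.8]
width: 0.0002
[[-9.998e-01  1.980e-02  1.000e-04  4.479e-01]
 [ 1.980e-02  9.998e-01  1.000e-04  1.842e-01]
 [-1.000e-04  1.000e-04 -1.000e+00  3.112e-01]
 [ 0.000e+00  0.000e+00  0.000e+00  1.000e+00]] 0.000155876845959728
2499 [0.42389228 0.16396826 0.24076433] [0.46955947 0.20599667 0.27817769] [0.43944086 0.18494411 0.26901387] ((446.7471923828125, 184.94203186035156), (42.03955841064453, 45.60020446777344), 89.80670928955078)
```

View pics/6.png

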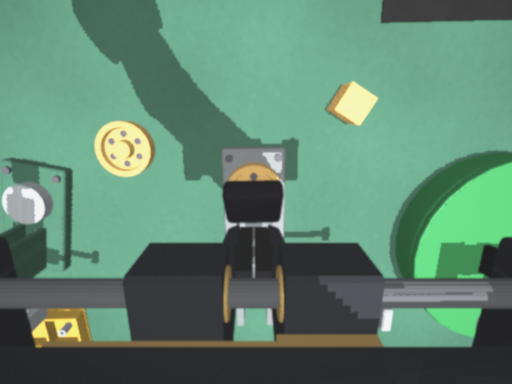

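The wrist view shows the black pad at about (253,202) directly ahead of the shut fingertips at about (253,240), aligned in y. Now I'll push down along the pad's arc.

```bash
python3 -m inch '{"fingers":[-1,-1,-1,-1,-1,-1,-1,-1],"dp":[[0,0,0.064],[0,0,0.12],[0,0,0.156],[0.008,0,0.18],[0.036,0,0.212],[0.06,0,0.244],[0.088,0,0.284],[0.112,0,0.324]],"dr":[[0,0,0],[0,0,0],[0,0,0],[0,0,0],[0,0,0],[0,0,0],[0,0,0],[0,0,0]]}'
```

```text
t: 9.95
eef_pos: [0.4214, 0.1851, 0.2305]
eef_rot: [0.002, 0.01, 1.0, 0.001]
ft_force: [3.4, -1.1, 3.0]
width: 0.0002
```

```bash
python3 -m inch '{"fingers":[-1,-1,-1,-1,-1,-1,-1,-1],"dp":[[0.022,0,0.05],[0.036,0,0.1],[0.046,0,0.148],[0.052,0,0.18],[0.052,0,0.2],[0.052,0,0.212],[0.052,0,0.22],[0.052,0,0.22]],"dr":[[0,0,0],[0,0,0],[0,0,0],[0,0,0],[0,0,0],[0,0,0],[0,0,0],[0,0,0]]}'
```

```text
t: 10.75
eef_pos: [0.4074, 0.1855, 0.1812]
eef_rot: [0.003, 0.01, 1.0, 0.0]
ft_force: [-11.2, -6.5, 77.0]
width: 0.0004
```

The lever is at its stop: z is 0.181 and the force is up to 77 N, stiffer than I expected. I'll lift off, back away and inspect.

```bash
python3 -m inch '{"fingers":[-1,-1,-1,-1,-1,-1,-1,-1],"dp":[[0,0,-0.02],[0,0,-0.04],[0,0,-0.1],[0,0,-0.2],[0,0,-0.3],[0,0,-0.4],[0,0,-0.5],[0,0,-0.5]],"dr":[[0,0,0],[0,0,0],[0,0,0],[0,0,0],[0,0,0],[0,0,0],[0,0,0],[0,0,0]]}'
python3 -m inch '{"fingers":[-1,-1,-1,-1,-1,-1,-1,-1],"dp":[[0.0,0.2,0],[0,0.4,0],[0,0.6,0],[0,0.8,0],[0,0.9,0],[0,0.9,0],[0,0.9,0],[0,0.9,0]],"dr":[[0,0,0],[0,0,0],[0,0,0],[0,0,0],[0,0,0],[0,0,0],[0,0,0],[0,0,0]]}'
python3 - <<'E'
from h import *
im,d,P=look("scene"); im2,_,P2=look("top")
for n,p in(("scene",P),("top",P2)):
    m=(p[...,2]>.15)&(p[...,2]<.3)&(abs(p[...,0]-.415)<.045)&(abs(p[...,1]-.184)<.03); Q=p[m]
    if len(Q):
        z=Q[:,2]; t=Q[z>np.percentile(z,30)]; A=np.c_[t[:,:2],np.ones(len(t))]; c=np.linalg.lstsq(A,t[:,2],rcond=None)[0]
        print(n,"pad",len(Q),Q.mean(0),np.percentile(z,[5,50,95]),"slope",c[:2])
    m=(p[...,2]>.17)&(p[...,2]<.225)&(abs(p[...,0]-.586)<.02)&(abs(p[...,1]-.31)<.04);Q=p[m];print(n,"tab",len(Q),np.percentile(Q,[5,50,95],axis=0).round(4) if len(Q) else 0)
v=np.hstack([cv2.resize(im[130:330,280:440],None,fx=2.4,fy=2.4),cv2.resize(im2[120:280,110:238],None,fx=3,fy=3)]) 
cv2.imwrite("pics/7.png",v); print(read_state()["ft_force"],read_state()["eef_pos"])
E
```

```text
t: 11.55
eef_pos: [0.4073, 0.1859, 0.3021]
eef_rot: [0.001, 0.01, 1.0, 0.001]
ft_force: [-0.1, 0.7, -0.8]
width: 0.0003
t: 12.35
eef_pos: [0.4113, 0.4079, 0.2992]
eef_rot: [-0.001, 0.011, 1.0, -0.001]
ft_force: [0.2, 0.2, -0.2]
width: 0.0003
scene pad 315 [0.4204432  0.18396403 0.18004098] [0.17158293 0.18170232 0.18377125] slope [-0.05885723  0.00674043]
scene tab 260 [[0.5774 0.3131 0.1728]
 [0.5969 0.3156 0.2001]
 [0.6    0.322  0.2183]]
top pad 474 [0.41730751 0.18260815 0.18057499] [0.17418259 0.18156769 0.18446749] slope [-0.00682429  0.00045835]
top tab 153 [[0.5741 0.3128 0.1729]
 [0.5855 0.3141 0.2071]
 [0.5975 0.3218 0.2186]]
[ 0.03367398 -0.66402827  0.01426169] [0.41166725 0.40811219 0.29988635]
```

View pics/7.png

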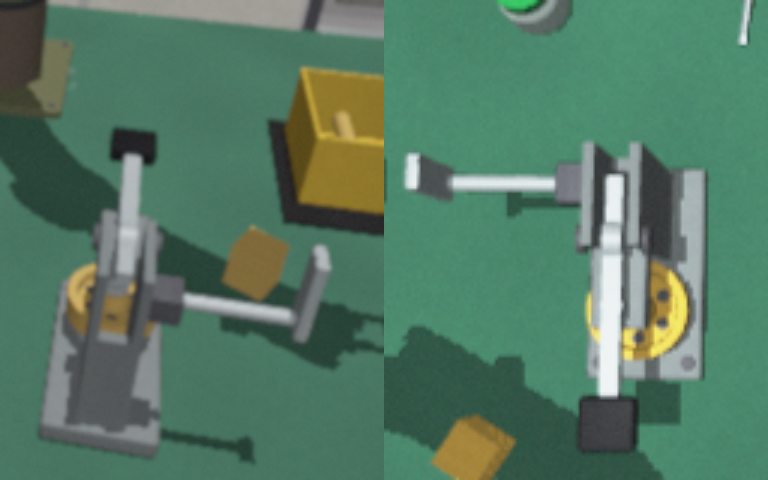

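The last view shows the lever level, with the pad top at 0.182 m, and the bolt drawn out. The robot is clear of everything, so I'll hand it in.

```bash
python3 -c "
from workcell import job; print(job.finish_job())"
```

```text
the job is handed in; nothing more can be done
None
```

The job is done and handed in. On the flywheel press I drew the safety bolt out by its tab, let go, then pushed the lever down to its stop with shut fingertips and backed clear. It took about 12.5 s of the 46 s allowed.

**Bolt:** it moved about 30 mm and then stopped firmly, with the pull rising to 17 N and no further motion. That fits a start near the 5 mm limit. The final views show the tab still out, at y ≈ 0.318 m.

**Lever:** the final views show the pad top at 0.182 m, the stop height given. The top view shows it level. The scene view's fit gave a slight slope of 0.06, which I put down to edge pixels.

**Bushing:** I did not see it directly, because the ram hides it. I take it as pressed home from the lever position.

**Force:** the wrist force reached 77 N at the lever's stop, because the arm was stiffer vertically than I expected. That is under the 120 N limit, and only the fingertips were meant to be touching the pad.

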